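Find the concealed catch in the stall's cash till

ROBOT

A 6-joint arm with a two-finger parallel gripper is mounted at the origin on the work surface. World frame = base frame: x ahead of the robot, y to its left, z up, the work surface at z = 0. Lengths are in m, angles in rad, forces in N, time in s.
With the tool pointing down it reaches from about 0.325 to 0.9 m from the base axis. Payload 6.1 kg.
Tool frame: the origin (TCP) lies at the very end of the fingers, on their centre line; the grasp point (between the pads) lies 19 mm behind it (pinch_z is the distance from the TCP to the grasp point, in m); z points along the fingers, y is the line along which they close (so a half turn about z gives the same grasp; the last joint's range is limited). The gripper opens to 85 mm and grips with 20 to 120 N. Pads are 22 mm wide; open, the fingers measure 114 mm over their backs; the gripper's body (76 mm by 85 mm) begins 54 mm behind the grasp point. The pads swing forward as they close: fully open they stand 13 mm farther back than shut.
Start: joints at [1.211, 0.22, 1.526, -0, 1.395, -0.126], TCP at [0.145, 0.608, 0.194] pointing down, gripper open.
Joint ranges: [-2.98, 2.98], [-0.91, 2.08], [0.09, 2.57], [-1.24, 4.39], [0.2, 2.65], [-2.68, 2.68]. Speed limits (rad/s): [2.57, 2.57, 3.01, 3.14, 3.14, 3.14].

INTERFACE

Orientations are given as a unit quaternion [w, x, y, z].
In Python, from plant import get_obs, grab_frame, camera_model, close_job, pinch_z gives the robot as it stands.
- The arm moves only by the shell command python3 -m creep 'ROWS' [FORCE]. ROWS is a JSON object of lists of equal length, an entry for each row: "turn": the turn, a rotation vector about the world's x, y, z in degrees, a list of three; "dp": the shift along the world's x, y, z in cm, a list of three; "fingers": the finger opening in cm, from 0 to 8.54. In form: {"turn": [[wx, wy, wz], ...], "dp": [[x, y, z], ...], "fingers": [fingers, ...]}. A call has 1 to 8 rows; each row is the pose to reach, as a shift and turn from the pose commanded when the call began; what a row does not reach only later rows make up. A row lasts 1/8 s, in which the tool goes at most 62.5 mm and 10.7 degrees, less where a joint would pass 70% of its speed; a pose out of reach is approached as far as the arm can. A call with a gripper value outside its range is refused whole. The fingers move at their own pace and stop on an object; FORCE is the grip in N (left out, the last holds). Time passes only in rows, so rows that repeat a pose let the fingers close. It gives the time, the measured TCP pose, the force, the opening and the grip force at its end, in the units of the state.
- get_obs(): the state, without advancing time (a new reading comes with each control period).
- grab_frame(name): name is "side" or "top"; returns the picture (480x640x3 uint8, blue, green, red); there is no depth.
- camera_model(name): a dict with "fx", "fy", "cx", "cy" (pixels), "pose" (4x4, takes a point from camera to world coordinates). Camera axes: x right, y up, looking along -z (the intrinsics and any distortion apply to the point x, -y, -z); pixel columns grow to the right and rows downward; lengths in m; the calibration is good to about 2 mm. A picture is of the moment at which its call begins. camera_model takes no time and is no camera call.
- close_job(): hands the job in; it is judged then, once.
The state is a dict: "time_s": time; "joints": joint angles; "joint_vel": joint speeds; "joint_torque": joint torques, N m; "tcp_pos": TCP position; "tool_rot": TCP orientation; "ft_force": force on the tool from outside, world axes, zero at the start; "wrist_torque": the same for the moment, N m; "width": finger opening in m; "finger_force": force on a finger pad.
Only numpy, scipy, OpenCV 4.12 (cv2) and the standard library are available. Lean on these libraries where they do the work, as an engineer would, in place of code of your own. Each camera call takes 0.05 s, during which the arm holds its last target. There are 200 camera calls.

TASK

Open the cash till on the fair stall: one of the six flush inlays in its lid is a hidden push catch, so feel across them with the fingertips, find the one that gives, and press it fully in so that the money drawer slides out. Do not pull at the drawer, and do not pick up or shove any of the goods standing about; finish with the hand clear.

Things in the scene. Friction and masses are not known exactly. Their poses are not given: they have to be found in the camera images.
- till: dark wooden cash till, fixed to the table, 190 mm deep (its x) by 250 mm wide (its y) by 100 mm tall. Origin: centre of its underside; z up; its -x side is the drawer front, facing roughly to the robot. Its lid is flat, 100 mm above the origin.
- till_lid (a point): centre of the lid's flat top, axes as the till. Six identical light-wood inlays, 56 x 56 mm, 2 mm apart, lie flush in the lid, centred at x = -29 or +29 mm and y = -58, 0 or +58 mm from here. One of them, a different one each time and not to be told by eye, is the concealed catch; the other five are solid.
- catch (a joint): travel of the concealed catch (one of the six inlays) straight down into the lid, in m: 0 flush and latched, 0.006 fully in. It resists with a steady 4 to 5 N, has no return spring and stays as far in as it was pressed; it stops at 0.006.
- till_drawer: money drawer of the till; front board 240 mm wide and 74 mm tall. Origin: coincides with the till's origin when the drawer is shut; same axes. Geared to the catch, it slides out along the till's -x by 5 mm for each mm the catch goes in: 30 mm when the catch is fully in. Not to be pulled by hand.
- pack_yellow: bystander, loose: clear tub of six yellow wax cubes, 74 x 100 x 29 mm, beside the till. Origin: centre of its underside, z up.
- pack_lilac: bystander, loose: clear tub of six lilac wax cubes, 74 x 100 x 29 mm. Origin: centre of its underside, z up.
- mug: bystander, loose: white mug, 80 mm across and 90 mm tall, beside the till. Origin: centre of its underside, z up.
- candle_jar: bystander, loose: amber candle jar with a brass lid, 66 mm across and 85 mm tall. Origin: centre of its underside, z up.
- warmer_dish: bystander, loose: orange ceramic dish, 100 mm across and 45 mm tall. Origin: centre of its underside, z up.
- gift_box: bystander, loose: turquoise gift box, 70 x 70 x 85 mm. Origin: centre of its underside, z up.

How it is judged:
By the outcome, as a careful person would: the job done as asked, in the order asked, and still so for the second after the job is handed in, with the robot touching nothing.
It also fails if it takes over 51 s, if anything falls off the work surface, if the arm or the gripper's body presses on something with over 40 N, if the wrist force passes 120 N, or if a joint passes its speed limit or range.

## Working session

There is one attempt and no reset: what is moved stays moved. The work goes in short steps, Python scripts to look and compute and a shell command to move; the robot and the scene stay as the last step left them, time stands still between calls to the robot, and variables do not carry over. Pictures are saved under pics/ and viewed, at most 10 in all, crops included, and the job is handed in when it is done.

```bash
mkdir -p pics; python3 - <<'E'
from plant import *
import cv2
for n in("top","side"):
    cv2.imwrite(f"pics/{n}0.png",grab_frame(n)); m=camera_model(n); print(n,m)
o=get_obs();print(o)
E
```

```text
top {'fx': 492.9477539485285, 'fy': 492.9477539485285, 'cx': 318.0997693510577, 'cy': 237.78568736014682, 'pose': array([[-0.0222802 ,  0.99415761, -0.10561364,  0.44063116],
       [-0.99943579, -0.02480431, -0.02264634, -0.01382679],
       [-0.0251337 ,  0.10504949,  0.99414934,  1.23285778],
       [ 0.        ,  0.        ,  0.        ,  1.        ]])}
side {'fx': 524.0978404916498, 'fy': 524.0978404916498, 'cx': 322.5921945163975, 'cy': 244.82630548920403, 'pose': array([[ 0.99644543,  0.04872059, -0.06872264,  0.48205258],
       [-0.0831499 ,  0.69968857, -0.70959284, -0.80953952],
       [ 0.01351266,  0.71278482,  0.7012526 ,  0.90187389],
       [ 0.        ,  0.        ,  0.        ,  1.        ]])}
{'time_s': 0.1, 'joints': array([ 1.21093357e+00,  2.21141357e-01,  1.52751026e+00, -1.20503169e-05,
        1.39467882e+00, -1.26107229e-01]), 'joint_vel': array([ 0.00041788, -0.00097989, -0.00175867, -0.00082659,  0.00046381,
       -0.00155389]), 'joint_torque': array([ 9.97581810e-04, -4.98233664e+01, -3.90551734e+01, -2.41236030e-04,
        5.53053207e-03, -5.94146300e-06]), 'tcp_pos': array([0.1445675 , 0.60742701, 0.19350516]), 'tool_rot': array([-2.03299855e-04,  1.16610747e-01,  9.93177315e-01, -8.44796071e-04]), 'ft_force': array([-0.11923618,  0.36567185,  0.12804051]), 'wrist_torque': array([0.00578084, 0.0415273 , 0.00235939]), 'finger_force': 0.0, 'width': 0.08561806519819538}
```

View pics/top0.png

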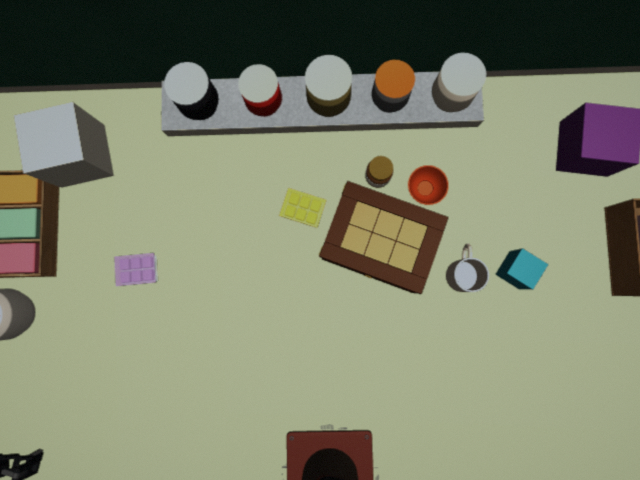

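View pics/side0.png

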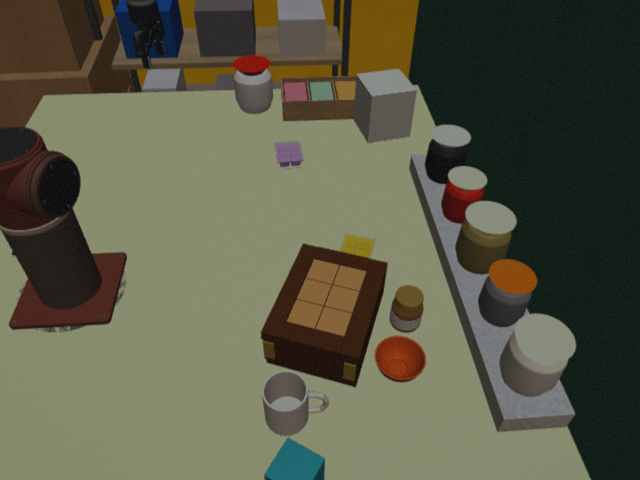

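The top view shows the till's inlay grid centred near (383,238), long side tilted to the lower right. The mug at (466,272), jar (380,170), dish (428,185) and yellow tub (303,207) stand around it. The side view agrees.

```bash
cat >h.py <<'E'
import cv2,numpy as np
from plant import *
def ray(n,uv,z):
    m=camera_model(n);P=m["pose"];d=P[:3,:3]@[(uv[0]-m["cx"])/m["fx"],-(uv[1]-m["cy"])/m["fy"],-1]
    return P[:3,3]+d*(z-P[2,3])/d[2]
E
python3 - <<'E'
from h import *
for n,roi in(("top",(330,190,110,95)),("side",(275,245,110,100))):
    im=cv2.imread(f"pics/{n}0.png");hsv=cv2.cvtColor(im,cv2.COLOR_BGR2HSV)
    m=cv2.inRange(hsv,(8,80,120),(28,255,255));k=np.zeros_like(m);x,y,w,h=roi;k[y:y+h,x:x+w]=m[y:y+h,x:x+w]
    k=cv2.morphologyEx(k,cv2.MORPH_OPEN,np.ones((3,3)));k=cv2.morphologyEx(k,cv2.MORPH_CLOSE,np.ones((5,5)))
    c=max(cv2.findContours(k,0,2)[0],key=cv2.contourArea)[:,0]
    W=np.array([ray(n,p,.1)[:2] for p in c],np.float32)
    r=cv2.minAreaRect(W);print(n,cv2.boundingRect(c),r,cv2.boxPoints(r).tolist())
from scipy.spatial.transform import Rotation as R
q=get_obs()["tool_rot"];print(R.from_quat(np.roll(q,-1)).as_matrix().round(3))
E
```

```text
top (341, 202, 85, 70) ((0.5612969398498535, -0.1389201581478119), (0.17143379151821136, 0.11296942085027695), 68.26783752441406) [[0.47708866000175476, -0.19763022661209106], [0.5820287466049194, -0.23945921659469604], [0.6455051898956299, -0.08021008968353271], [0.5405651330947876, -0.038381099700927734]]
side (288, 260, 77, 75) ((0.558735191822052, -0.13967683911323547), (0.16914650797843933, 0.11236854642629623), 68.39119720458984) [[0.4753539562225342, -0.19761544466018677], [0.5798252820968628, -0.23899710178375244], [0.6421164274215698, -0.08173823356628418], [0.5376451015472412, -0.040356576442718506]]
[[-0.973  0.232 -0.001]
 [ 0.232  0.973 -0.002]
 [ 0.    -0.002 -1.   ]]
```

```bash
python3 -m creep '{"turn":[[0,0,0],[0,0,0],[0,0,0],[0,0,0],[0,0,0],[0,0,0],[0,0,0],[0,0,0]],"dp":[[5,-8.5,0],[10,-17,0],[15,-25.5,0],[20,-34,0],[25,-42.5,0],[30,-51,0],[35,-59.5,0],[41,-68.2,0]],"fingers":[0,0,0,0,0,0,0,0]}'
```

```text
time_s: 1.1
tcp_pos: [0.3999, 0.1759, 0.1944]
tool_rot: [0.0, 0.117, 0.993, 0.0]
ft_force: [1.1, 0.9, -0.3]
width: -0.0002
finger_force: 0.0
```

```bash
python3 -m creep '{"turn":[[0,0,0],[0,0,0],[0,0,0],[0,0,0],[0,0,0],[0,0,0],[0,0,0],[0,0,0]],"dp":[[3,-5,0],[6,-10,0],[9,-15,0],[12,-20,0],[15.4,-25,0],[15.4,-25,0],[15.4,-25,-4],[15.4,-25,-8]],"fingers":[0,0,0,0,0,0,0,0]}'; python3 -c "
from plant import *;o=get_obs();print(o['tcp_pos'],o['ft_force'])"
```

```text
time_s: 2.1
tcp_pos: [0.5532, -0.0717, 0.1137]
tool_rot: [0.0, 0.117, 0.993, 0.0]
ft_force: [-0.2, 0.8, -1.4]
width: -0.0002
finger_force: 0.0
[ 0.5532494  -0.07166246  0.11374719] [-0.18640145  0.79647495 -1.42514718]
```

```bash
python3 -m creep '{"turn":[[0,0,0],[0,0,0],[0,0,0],[0,0,0],[0,0,0],[0,0,0],[0,0,0]],"dp":[[0,-0.2,-0.8],[0,-0.2,-1.0],[0,-0.2,-1.2],[0,-0.2,-1.3],[0,-0.2,-1.4],[0,-0.2,-1.5],[0,-0.2,-1.5]],"fingers":[0,0,0,0,0,0,0]}'
```

```text
time_s: 2.98
tcp_pos: [0.5534, -0.0743, 0.0995]
tool_rot: [-0.0, 0.117, 0.993, 0.0]
ft_force: [0.2, 0.1, 0.3]
width: -0.0003
finger_force: 0.0
```

```bash
python3 -m creep '{"turn":[[0,0,0],[0,0,0],[0,0,0]],"dp":[[0,0,-0.1],[0,0,-0.2],[0,0,-0.2]],"fingers":[0,0,0]}'
```

```text
time_s: 3.35
tcp_pos: [0.5533, -0.0743, 0.0973]
tool_rot: [-0.0, 0.117, 0.993, 0.0]
ft_force: [0.2, -0.8, -0.4]
width: -0.0
finger_force: 0.0
```

```bash
python3 -m creep '{"turn":[[0,0,0],[0,0,0],[0,0,0]],"dp":[[0,0,-0.1],[0,0,-0.2],[0,0,-0.2]],"fingers":[0,0,0]}'
```

```text
time_s: 3.72
tcp_pos: [0.5533, -0.0743, 0.0953]
tool_rot: [-0.0, 0.117, 0.993, 0.0]
ft_force: [-0.4, 0.1, 0.5]
width: -0.0002
finger_force: 0.0
```

```bash
python3 - <<'E'
from h import *
im=grab_frame("side");cv2.imwrite("pics/s1.png",cv2.resize(im[190:390,230:430],None,fx=3,fy=3,interpolation=cv2.INTER_CUBIC))
E
```

```text
(no output)
```

View pics/s1.png

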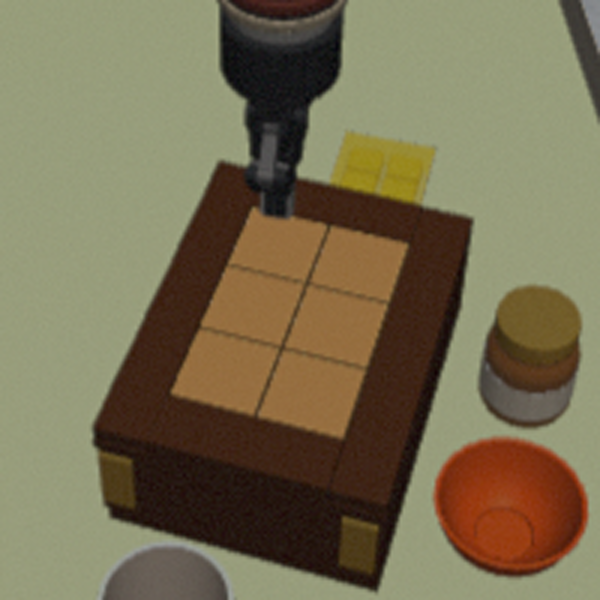

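```bash
python3 - <<'E'
from h import *
def proj(n,p):
    m=camera_model(n);q=np.linalg.inv(m["pose"])@np.append(p,1);return np.array([m["cx"]-m["fx"]*q[0]/q[2],m["cy"]+m["fy"]*q[1]/q[2]])
p=get_obs()["tcp_pos"]
for dz in(0,.01,.02):print((proj("side",p+[0,0,dz])-[230,190])*3)
print((proj("side",[0.5546,-0.0744,.1])-[230,190])*3)
# lid outline if at z=.1 vs others: size of inlay grid vs z
im=grab_frame("top");cv2.imwrite("pics/t1.png",cv2.resize(im[150:310,290:490],None,fx=3,fy=3,interpolation=cv2.INTER_CUBIC))
print((proj("top",p)-[290,150])*3)
E
```

```text
[276.42359253 246.38518138]
[276.61064233 236.5865119 ]
[276.80012546 226.66037157]
[278.24918626 241.95681609]
[196.40266961 270.97062871]
```

View pics/t1.png

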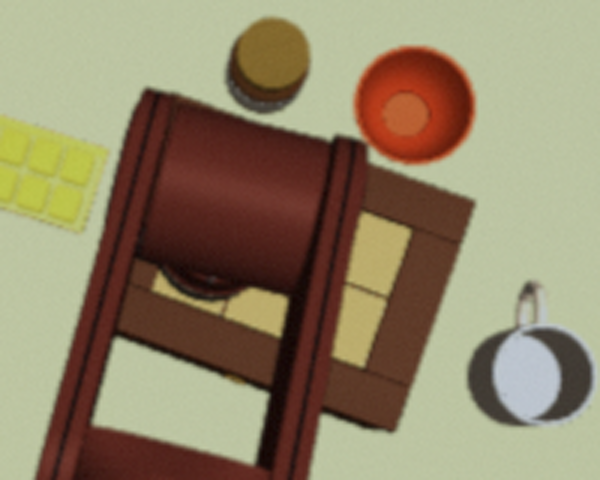

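The side crop shows the fingertip at (277,217), about 29 px above where the lid contact would be at (277,246). The tip is still hovering, so I'll go down in small steps.

```bash
python3 -m creep '{"turn":[[0,0,0],[0,0,0],[0,0,0]],"dp":[[0,0,-0.2],[0,0,-0.4],[0,0,-0.4]],"fingers":[0,0,0]}';python3 - <<'E'
from h import *
im=grab_frame("side");cv2.imwrite("pics/s2.png",cv2.resize(im[190:340,230:430],None,fx=4,fy=4,interpolation=cv2.INTER_CUBIC))
E
```

```text
time_s: 4.2
tcp_pos: [0.5532, -0.0742, 0.0912]
tool_rot: [-0.0, 0.117, 0.993, 0.0]
ft_force: [0.1, 0.7, 1.0]
width: -0.0002
finger_force: 0.0
```

View pics/s2.png

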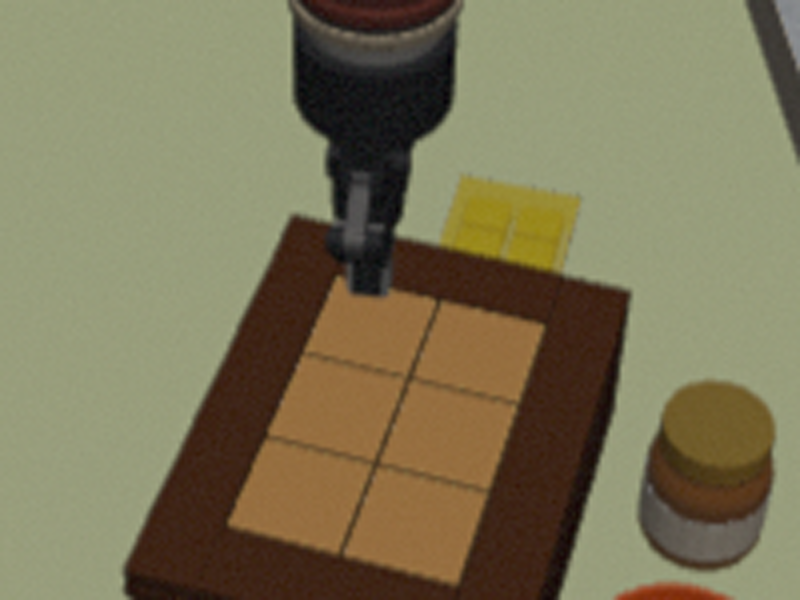

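```bash
python3 -m creep '{"turn":[[0,0,0],[0,0,0],[0,0,0],[0,0,0],[0,0,0]],"dp":[[0,0,-0.2],[0,0,-0.4],[0,0,-0.6],[0,0,-0.8],[0,0,-0.8]],"fingers":[0,0,0,0,0]}'
```

```text
time_s: 4.88
tcp_pos: [0.5532, -0.0743, 0.0832]
tool_rot: [-0.0, 0.117, 0.993, 0.0]
ft_force: [0.7, 0.1, -0.2]
width: 0.0001
finger_force: 0.0
```

```bash
python3 -m creep '{"turn":[[0,0,0],[0,0,0],[0,0,0],[0,0,0]],"dp":[[0,0,-0.2],[0,0,-0.4],[0,0,-0.6],[0,0,-0.6]],"fingers":[0,0,0,0]}';python3 - <<'E'
from h import *
im=grab_frame("side");cv2.imwrite("pics/s3.png",cv2.resize(im[190:340,230:430],None,fx=4,fy=4,interpolation=cv2.INTER_CUBIC))
E
```

```text
time_s: 5.38
tcp_pos: [0.5533, -0.0742, 0.0773]
tool_rot: [-0.0, 0.117, 0.993, 0.0]
ft_force: [-1.1, 1.0, 0.7]
width: 0.0001
finger_force: 0.0
```

View pics/s3.png

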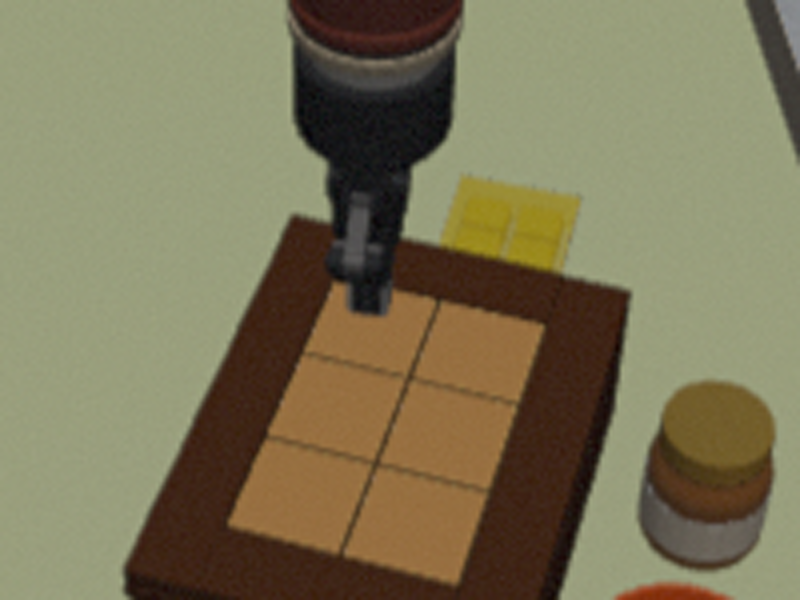

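The tip, near (370,313), has come closer to the contact row at about 330, roughly 1 cm away. I'll trust touch and ignore the reported z.

```bash
python3 -m creep '{"turn":[[0,0,0],[0,0,0],[0,0,0],[0,0,0]],"dp":[[0,0,-0.2],[0,0,-0.4],[0,0,-0.6],[0,0,-0.6]],"fingers":[0,0,0,0]}'
```

```text
time_s: 5.92
tcp_pos: [0.5532, -0.0742, 0.0712]
tool_rot: [-0.0, 0.117, 0.993, 0.0]
ft_force: [0.1, -0.1, -0.2]
width: -0.0002
finger_force: 0.0
```

```bash
python3 -m creep '{"turn":[[0,0,0],[0,0,0],[0,0,0]],"dp":[[0,0,-0.1],[0,0,-0.2],[0,0,-0.2]],"fingers":[0,0,0]}'
```

```text
time_s: 6.3
tcp_pos: [0.5534, -0.0743, 0.0694]
tool_rot: [-0.0, 0.117, 0.993, 0.0]
ft_force: [-0.2, 0.7, -0.3]
width: -0.0002
finger_force: 0.0
```

```bash
python3 -m creep '{"turn":[[0,0,0],[0,0,0],[0,0,0]],"dp":[[0,0,-0.1],[0,0,-0.2],[0,0,-0.2]],"fingers":[0,0,0]}'
```

```text
time_s: 6.68
tcp_pos: [0.5533, -0.0743, 0.0674]
tool_rot: [-0.0, 0.117, 0.993, 0.0]
ft_force: [-0.4, 0.2, -0.9]
width: -0.0001
finger_force: 0.0
```

```bash
python3 -m creep '{"turn":[[0,0,0],[0,0,0],[0,0,0]],"dp":[[0,0,-0.1],[0,0,-0.2],[0,0,-0.2]],"fingers":[0,0,0]}'; python3 - <<'E'
from h import *
im=grab_frame("side");cv2.imwrite("pics/s4.png",cv2.resize(im[190:340,230:430],None,fx=4,fy=4,interpolation=cv2.INTER_CUBIC))
E
```

```text
time_s: 7.05
tcp_pos: [0.5534, -0.0743, 0.0654]
tool_rot: [-0.0, 0.117, 0.993, 0.0]
ft_force: [0.7, 0.4, -0.3]
width: -0.0002
finger_force: 0.0
```

View pics/s4.png

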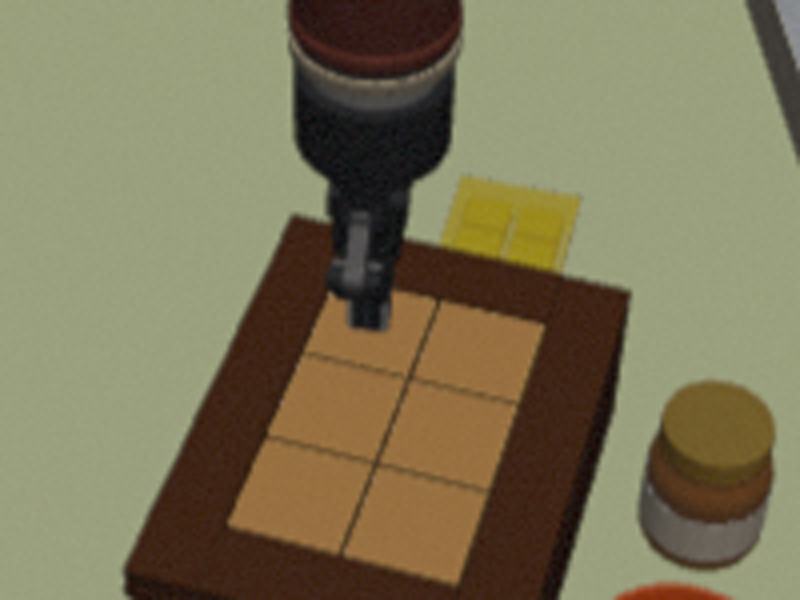

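The tip is at (370,330), almost on the inlay.

```bash
python3 -m creep '{"turn":[[0,0,0],[0,0,0],[0,0,0]],"dp":[[0,0,-0.1],[0,0,-0.2],[0,0,-0.2]],"fingers":[0,0,0]}'
```

```text
time_s: 7.48
tcp_pos: [0.5534, -0.0743, 0.0634]
tool_rot: [-0.0, 0.117, 0.993, 0.0]
ft_force: [-0.4, 0.6, 0.1]
width: -0.0001
finger_force: 0.0
```

```bash
python3 -m creep '{"turn":[[0,0,0],[0,0,0],[0,0,0]],"dp":[[0,0,-0.1],[0,0,-0.2],[0,0,-0.2]],"fingers":[0,0,0]}'
```

```text
time_s: 7.85
tcp_pos: [0.5535, -0.0743, 0.0633]
tool_rot: [-0.0, 0.117, 0.993, -0.0]
ft_force: [-6.4, 1.2, 12.5]
width: 0.0001
finger_force: 6.0
```

Solid contact: 12.5 N at z_reported 0.0633, so this inlay (-,+) does not give. On to the next one with the same press depth.

```bash
python3 -m creep '{"turn":[[0,0,0],[0,0,0],[0,0,0],[0,0,0],[0,0,0],[0,0,0],[0,0,0],[0,0,0]],"dp":[[0,0,0.8],[-1.1,-2.7,0.8],[-2.15,-5.4,0.8],[-2.15,-5.4,0.6],[-2.15,-5.4,0.35],[-2.15,-5.4,0.2],[-2.15,-5.4,0.0],[-2.15,-5.4,0.0]],"fingers":[0,0,0,0,0,0,0,0]}'
```

```text
time_s: 8.85
tcp_pos: [0.5321, -0.1275, 0.0632]
tool_rot: [-0.0, 0.116, 0.993, 0.0]
ft_force: [-6.7, 3.0, 13.3]
width: -0.0001
finger_force: 6.9
```

Solid again.

```bash
python3 -m creep '{"turn":[[0,0,0],[0,0,0],[0,0,0],[0,0,0],[0,0,0],[0,0,0],[0,0,0],[0,0,0]],"dp":[[0,0,0.8],[-1.1,-2.7,0.8],[-2.15,-5.4,0.8],[-2.15,-5.4,0.6],[-2.15,-5.4,0.35],[-2.15,-5.4,0.2],[-2.15,-5.4,0.0],[-2.15,-5.4,0.0]],"fingers":[0,0,0,0,0,0,0,0]}'
```

```text
time_s: 9.85
tcp_pos: [0.5106, -0.1818, 0.0614]
tool_rot: [0.0, 0.116, 0.993, 0.0]
ft_force: [1.0, 0.6, 0.5]
width: 0.0001
finger_force: 0.2
```

This one, (-,-), gave. Pressing on until it stops hard.

```bash
python3 -m creep '{"turn":[[0,0,0],[0,0,0],[0,0,0],[0,0,0],[0,0,0],[0,0,0],[0,0,0]],"dp":[[0,0,-0.1],[0,0,-0.2],[0,0,-0.3],[0,0,-0.4],[0,0,-0.5],[0,0,-0.6],[0,0,-0.6]],"fingers":[0,0,0,0,0,0,0]}'
```

```text
time_s: 10.72
tcp_pos: [0.5107, -0.1823, 0.0571]
tool_rot: [0.0, 0.117, 0.993, -0.0]
ft_force: [-4.1, 5.0, 14.4]
width: 0.0
finger_force: 7.5
```

```bash
python3 -m creep '{"turn":[[0,0,0],[0,0,0],[0,0,0],[0,0,0],[0,0,0],[0,0,0],[0,0,0],[0,0,0]],"dp":[[0,0,-0.1],[0,0,-0.1],[0,0,1],[0,0,4],[0,0,9],[0,0,15],[-3,4,18],[-3,4,18]],"fingers":[0,0,0,0,0,0,0,0]}'; python3 - <<'E'
from h import *
im=grab_frame("side");cv2.imwrite("pics/s5.png",cv2.resize(im[200:460,220:460],None,fx=2.3,fy=2.3,interpolation=cv2.INTER_CUBIC))
E
```

```text
time_s: 11.72
tcp_pos: [0.4811, -0.142, 0.239]
tool_rot: [0.003, 0.116, 0.993, -0.001]
ft_force: [-0.2, -0.1, -0.4]
width: 0.0001
finger_force: 0.0
```

View pics/s5.png

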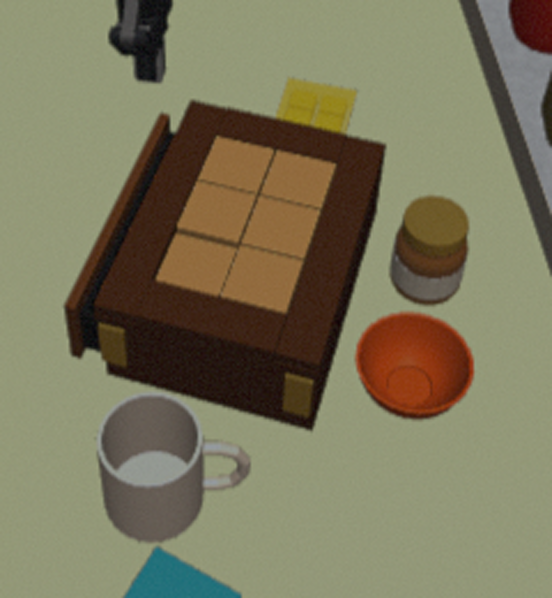

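The drawer front stands out at the left, from (165,120) to (75,350). The near-left inlay is sunk, the goods haven't moved, and the hand is clear.

```bash
python3 -c "
from plant import *;print(close_job())"
```

```text
the job is handed in; nothing more can be done
None
```

The till is open and handed in: the catch was the inlay at x = -29, y = -58 mm, pressed to its hard stop so the drawer slid out (about 30 mm by eye), with no goods moved and the hand clear at about 12 s.

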